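Unstack the polished specimen mounts into their storage capsules

ROBOT

A 6-joint arm with a two-finger parallel gripper is mounted at the origin on a cart in front of the work surface, level with it; the furniture and walls round the work are solid. World frame = base frame: x ahead of the robot, y to its left, z up, the work surface at z = 0. Lengths are in m, angles in rad, forces in N, time in s.
With the tool pointing down it reaches from about 0.3 to 0.775 m from the base axis. Payload 14.6 kg.
Tool frame: the origin (TCP) lies on the mounting face of the last link; the fingertips stand 199 mm ahead of it and the grasp point (between the pads) lies 180 mm ahead of it (r.grip_depth is the distance from the TCP to the grasp point, in m); z points along the fingers, y is the line along which they close (so a half turn about z gives the same grasp; the last joint's range is limited). The gripper opens to 94 mm and grips with 3 to 60 N. Pads are 16 mm wide; open, the fingers measure 119 mm over their backs; the gripper's body (75 mm by 177 mm) begins 78 mm behind the grasp point.
Start: joints at [1.208, 0.3, 1.521, -0, 1.321, -0.067], TCP at [0.16, 0.526, 0.405] pointing down, gripper open.
Joint ranges: [-3.03, 3.03], [-0.79, 2.21], [0.23, 2.52], [-1.04, 4.18], [0, 3.07], [-2.55, 2.55]. Speed limits (rad/s): [2.22, 2.22, 2.57, 3.14, 3.14, 3.14].

INTERFACE

Orientations are given as a unit quaternion [x, y, z, w].
In Python, from station import r gives the robot as it stands. The module is installed in compiled form; this text tells all that it offers.
- The arm moves only by the tool apply_moves, never from a script. Its argument "rows" is a list of rows, each a list of 7 numbers: the closure, from -1 (fully open) to 1 (shut), then the shift along the tool's x, y, z in mm, then the turn, a rotation vector about the tool's x, y, z in degrees. In form: [[claw, tx, ty, tz, rx, ry, rz], ...]. A call has 1 to 8 rows; each row shifts and turns the commanded pose from where the row before left it, along the tool's axes as they then stand; what a row does not reach is not made up. A row lasts 1/12 s, in which the tool goes at most 41.7 mm and 7.16 degrees, less where a joint would pass 70% of its speed; a pose out of reach is approached as far as the arm can. A call is refused whole if a number of a shift passes 41.7 or a number of a turn 7.16, either way. A call with a gripper value outside its range is refused whole. The fingers move at their own pace and stop on an object; "force" is the grip in N (left out, the last holds). Time passes only in rows, so rows that do not move let the fingers close. It gives the time, the measured TCP pose, the force, the opening and the grip force at its end, in the units of the state.
- r.observe(): the state, without advancing time (a new reading comes with each control period).
- r.capture(name): name is "scene" or "top"; returns a dict with "img" (480x640x3 uint8, red, green, blue), "fx", "fy", "cx", "cy" (pixels), "dist" ([k1, k2, p1, p2, k3] as OpenCV has them; the pictures are not rectified), "position" and "attitude" of the camera in the world. Camera axes: x right, y up, looking along -z (the intrinsics and any distortion apply to the point x, -y, -z); pixel columns grow to the right and rows downward; lengths in m; the calibration is good to about 2 mm. A picture is of the moment at which its call begins. There is no depth.
- r.finish_job(): hands the job in; it is judged then, once.
The state is a dict: "clock": time; "joint_positions": joint angles; "joint_vel": joint speeds; "joint_torque": joint torques, N m; "ee_pos": TCP position; "ee_rot": TCP orientation; "ft_force": force on the tool from outside, world axes, zero at the start; "torque": the same for the moment, N m; "finger_gap": finger opening in m; "finger_force": force on a finger pad.
Only numpy, scipy, OpenCV 4.12 (cv2) and the standard library are available. Lean on these libraries where they do the work, as an engineer would, in place of code of your own. Each camera call takes 0.05 s, during which the arm holds its last target. There are 200 camera calls.

TASK

Polished specimen mounts were left piled on one another in two stacks, where their faces scratch. Take the stacks apart and set each of the five mounts, polished face up, down flat on the floor of the open white capsule made for its shape and size. Do not let any mount tip over on the way.

Things in the scene. Friction and masses are not known exactly. Their poses are not given: they have to be found in the camera images.
- mount_round_50: Mounted specimen: grey moulded resin disc, 50 mm across, 22 mm high, rigid, 15 to 120 g, with a round steel gear section set flush in its polished top face. Origin at the centre of its underside, z up. Stands on the bench at the bottom of one stack. Grip it across its diameter on the upper half of its height.
- mount_round_38: Mounted specimen: black moulded resin disc, 38 mm across, 22 mm high, rigid, 15 to 120 g, with three parallel steel strips set flush in its polished top face. Origin at the centre of its underside, z up. Second layer of one of the two stacks (either one), under the 25 mm disc. Grip it across its diameter on the upper half of its height.
- mount_round_25: Mounted specimen: grey moulded resin disc, 25 mm across, 22 mm high, rigid, 15 to 120 g, with a small round brass section set flush in its polished top face. Origin at the centre of its underside, z up. Lies on the 38 mm disc, as third layer. Grip it across its diameter on the upper half of its height.
- mount_oblong_60: Mounted specimen: grey moulded resin oblong block, 60 mm long (its x axis) by 36 mm wide (its y axis), 22 mm high, rigid, 15 to 120 g, with a T-shaped steel weld section set flush in its polished top face. Origin at the centre of its underside, z up. Stands on the bench at the bottom of the other stack. Grip it across its width on the upper half of its height.
- mount_oblong_38: Mounted specimen: black moulded resin oblong block, 38 mm long (its x axis) by 20 mm wide (its y axis), 22 mm high, rigid, 15 to 120 g, with one aluminium strip set flush in its polished top face. Origin at the centre of its underside, z up. Second layer of the stack without the 38 mm disc; nothing on it. Grip it across its width on the upper half of its height.
- capsule_round_50: Storage capsule for the 50 mm disc: open shallow cup of white plastic with a dark padded floor, round, inside 61 mm across, outside 66 mm; its floor is 3 mm and its rim 10 mm above the bench, so a mount seated in it stands 15 mm proud of the rim. It stays put on the bench. Origin at the centre of its underside, z up.
- capsule_round_38: Storage capsule for the 38 mm disc: open shallow cup of white plastic with a dark padded floor, round, inside 49 mm across, outside 54 mm; its floor is 3 mm and its rim 10 mm above the bench, so a mount seated in it stands 15 mm proud of the rim. It stays put on the bench. Origin at the centre of its underside, z up.
- capsule_round_25: Storage capsule for the 25 mm disc: open shallow cup of white plastic with a dark padded floor, round, inside 36 mm across, outside 41 mm; its floor is 3 mm and its rim 10 mm above the bench, so a mount seated in it stands 15 mm proud of the rim. It stays put on the bench. Origin at the centre of its underside, z up.
- capsule_oblong_60: Storage capsule for the 60 mm oblong block: open shallow cup of white plastic with a dark padded floor, oblong, inside 71 mm (its x axis) by 47 mm (its y axis), outside 76 by 52 mm; its floor is 3 mm and its rim 10 mm above the bench, so a mount seated in it stands 15 mm proud of the rim. It stays put on the bench. Origin at the centre of its underside, z up.
- capsule_oblong_38: Storage capsule for the 38 mm oblong block: open shallow cup of white plastic with a dark padded floor, oblong, inside 49 mm (its x axis) by 31 mm (its y axis), outside 54 by 36 mm; its floor is 3 mm and its rim 10 mm above the bench, so a mount seated in it stands 15 mm proud of the rim. It stays put on the bench. Origin at the centre of its underside, z up.

How it is judged:
At the end, for the whole second after the job is handed in: Each of the five mounts rests in its own capsule, released and still: centre within 8 mm of the capsule's centre, underside on the capsule's floor (within 2.5 mm), polished face up within 0.1 rad (horizontal distance between mount_round_50 and capsule_round_50 below 0.008 m and z of mount_round_50 in the frame of capsule_round_50 between 0.001 and 0.0055 m and angle between each of mount_round_50, mount_round_38, mount_round_25, mount_oblong_60, mount_oblong_38's own z axis and vertical below 0.1 rad and linear speed of each of mount_round_50, mount_round_38, mount_round_25, mount_oblong_60, mount_oblong_38 below 0.02 m/s and horizontal distance between mount_round_38 and capsule_round_38 below 0.008 m and z of mount_round_38 in the frame of capsule_round_38 between 0.001 and 0.0055 m and horizontal distance between mount_round_25 and capsule_round_25 below 0.008 m and z of mount_round_25 in the frame of capsule_round_25 between 0.001 and 0.0055 m and horizontal distance between mount_oblong_60 and capsule_oblong_60 below 0.008 m and z of mount_oblong_60 in the frame of capsule_oblong_60 between 0.001 and 0.0055 m and horizontal distance between mount_oblong_38 and capsule_oblong_38 below 0.008 m and z of mount_oblong_38 in the frame of capsule_oblong_38 between 0.001 and 0.0055 m); the robot touches nothing.
It fails at once if a mount tips over (leans more than 0.6 rad) (angle between any of mount_round_50, mount_round_38, mount_round_25, mount_oblong_60, mount_oblong_38's own z axis and vertical above 0.6 rad).
It also fails if it takes over 112 s, if anything falls off the work surface, if the arm or the gripper's body presses on something with over 40 N, if the wrist force passes 120 N, or if a joint passes its speed limit or range.

## Working session

There is one attempt and no reset: what is moved stays moved. The work goes in short steps, Python scripts to look and compute and a tool call to move; the robot and the scene stay as the last step left them, time stands still between calls to the robot, and variables do not carry over. Pictures are saved under pics/ and viewed, at most 14 in all, crops included, and the job is handed in when it is done.

Besides the shell and the picture viewer there is one more tool, called after "Emit:" in YAML: its name, and indented under it one key for each argument. apply_moves: Moves the arm, as the interface text tells. Its arguments: {"type":"object","properties":{"rows":{"type":"array","items":{"type":"array","items":{"type":"number"}}},"force":{"type":"number"}},"required":["rows"]}

```bash
mkdir -p pics; python3 - <<'E'
from station import r
import cv2,json
print(r.observe())
for n in("scene","top"):
    c=r.capture(n); cv2.imwrite(f"pics/{n}0.png",c["img"][:,:,::-1]); print(n,{k:v for k,v in c.items() if k!="img"})
E
```

```text
{'clock': 0.0, 'joint_positions': array([ 1.20839631e+00,  3.00473212e-01,  1.52160426e+00, -1.07024476e-05,
        1.32067596e+00, -6.65886230e-02]), 'joint_vel': array([ 6.90819334e-04, -6.30339572e-05, -1.70518341e-03,  7.29910139e-04,
        1.81660881e-05, -8.77400339e-05]), 'joint_torque': array([ 5.19405803e-04, -5.31814992e+01, -3.52747321e+01,  7.08957645e-02,
        2.44008604e-02, -9.30212195e-05]), 'ee_pos': array([0.16031866, 0.52607846, 0.40407523]), 'ee_rot': array([ 1.47365681e-01,  9.89081907e-01, -5.68195200e-04, -1.18473235e-04]), 'ft_force': array([ 0.06155442, -0.09625824,  0.8087416 ]), 'torque': array([ 0.01210902, -0.04138362,  0.00129233]), 'finger_force': 0.0, 'finger_gap': 0.09370735022419446}
scene {'fx': 480.47161613952255, 'fy': 480.47161613952255, 'cx': 328.52528579237946, 'cy': 243.336883454105, 'dist': array([-0.02632806,  0.        ,  0.        ,  0.        ,  0.        ]), 'position': array([ 0.00583048, -0.31744823,  0.52158421]), 'attitude': array([ 0.41867706, -0.19582571, -0.36574983,  0.80782973])}
top {'fx': 461.50932185802577, 'fy': 461.50932185802577, 'cx': 315.53864290362696, 'cy': 241.39004221595064, 'dist': array([-0.094623,  0.      ,  0.      ,  0.      ,  0.      ]), 'position': array([0.47637528, 0.12573889, 0.91301298]), 'attitude': array([ 0.02841623, -0.03069096, -0.70208782,  0.71086094])}
```

View pics/scene0.png

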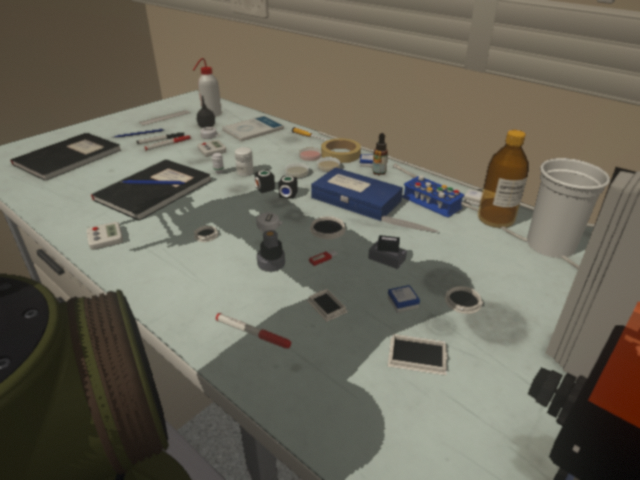

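View pics/top0.png

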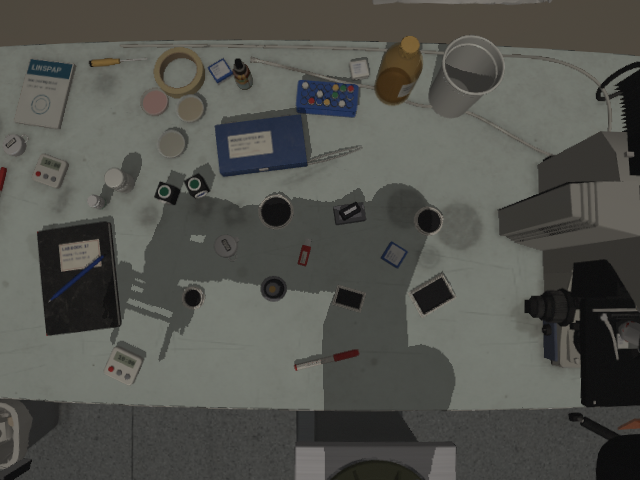

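The scene view shows the round stack near (271,250) and the oblong stack near (388,250). In the top view they are at (273,288) and (349,212). The capsules are at about (276,210) r50, (429,220) r38, (193,297) r25, (433,293) o60 and (349,298) o38. I'll enlarge this area.

```bash
cat > h.py <<'E'
import cv2,numpy as np
from scipy.spatial.transform import Rotation as R
def ray(c,uv,z):
    K=np.array([[c["fx"],0,c["cx"]],[0,c["fy"],c["cy"]],[0,0,1]])
    p=cv2.undistortPoints(np.array(uv,float).reshape(-1,1,2),K,np.array(c["dist"])).reshape(-1,2)
    d=R.from_quat(c["attitude"]).apply(np.c_[p[:,0],-p[:,1],-np.ones(len(p))])
    o=np.array(c["position"]); t=(z-o[2])/d[:,2]
    return o+t[:,None]*d
E
python3 - <<'E'
from station import r
import cv2,numpy as np
from h import *
c=r.capture("top"); im=c["img"][:,:,::-1].copy(); cv2.imwrite("pics/t1.png",im)
cv2.imwrite("pics/crop.png",cv2.resize(im[185:320,175:465],(800,372),interpolation=cv2.INTER_CUBIC))
hsv=cv2.cvtColor(im,cv2.COLOR_BGR2HSV); v=hsv[:,:,2]
m=(v<60).astype(np.uint8)
for n,(x,y) in dict(r50=(276,210),r38=(429,220),r25=(193,297),o60=(433,293),o38=(349,298),Sr=(273,288),So=(349,212)).items():
    s=30; sub=m[y-s:y+s,x-s:x+s]
    cs,_=cv2.findContours(sub,cv2.RETR_EXTERNAL,cv2.CHAIN_APPROX_NONE)
    k=max(cs,key=cv2.contourArea).reshape(-1,2)+[x-s,y-s]
    w=ray(c,k,0.0065)[:,:2]*1000
    (a,b,ang)=cv2.minAreaRect(w.astype(np.float32)); print(n,np.round(a,1),np.round(b,1),round(ang,1),"area eq diam",round(2*np.sqrt(cv2.contourArea(w.astype(np.float32))/np.pi),1))
print(v[288,265:282],v[212,340:360])
c=r.capture("scene"); im=c["img"][:,:,::-1].copy()
cv2.imwrite("pics/crops.png",cv2.resize(im[205:285,235:435],(800,320),interpolation=cv2.INTER_CUBIC))
E
```

```text
r50 [611.  203.5] [58.1 57.7] 0.7 area eq diam 57.3
r38 [620.4 -67.3] [50.3 74.6] 89.7 area eq diam 55.6
r25 [438.7 364.8] [32.4 32. ] 46.7 area eq diam 32.1
o60 [ 448.8 -108.5] [45.5 68.4] 29.7 area eq diam 60.5
o38 [441.6  56.7] [48.4 30.5] 74.7 area eq diam 41.3
Sr [461.8 204.5] [43.  49.1] 0.8 area eq diam 47.1
So [610.4  57.8] [42.1 62.8] 10.3 area eq diam 52.3
[21 41 44 45 61 68 68 68 68 67 58 46 45 45 32 21 19] [ 16  23  20  42 108 111 111 110 108 100  66  22  22  21  23  21  19  18
  28  41]
```

View pics/crop.png

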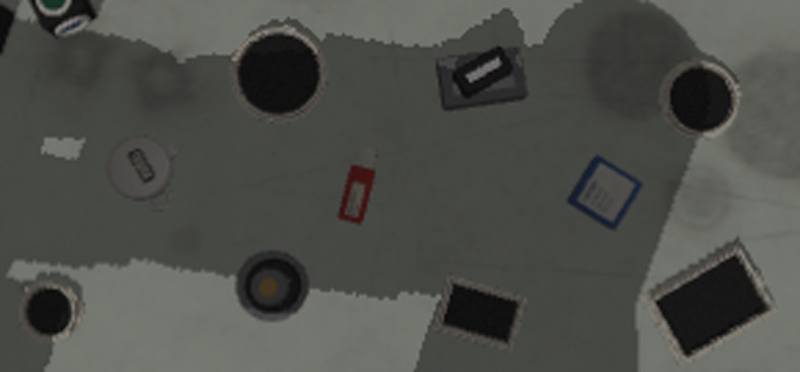

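View pics/crops.png

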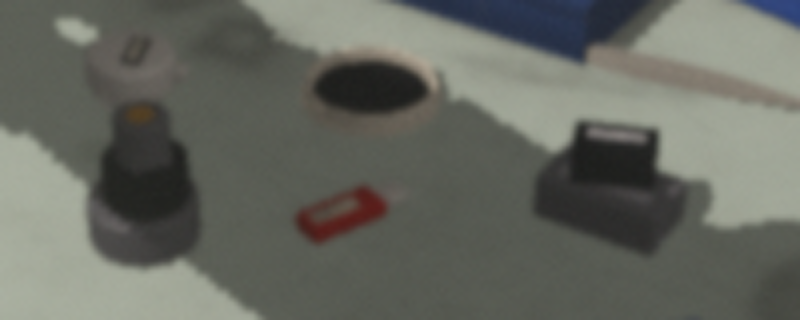

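The top crop shows the round stack with brass on top, then the black disc, then the grey disc. It also shows the oblong stack with a strip on top, and five dark-floored capsules. Next I'll measure each layer at its own height.

```bash
cat > m.py <<'E'
from station import r
from h import *
c=r.capture("top"); im=c["img"][:,:,::-1].copy()
g=cv2.cvtColor(im,cv2.COLOR_BGR2HSV)[:,:,2]
f=4; G=cv2.resize(g,None,fx=f,fy=f,interpolation=cv2.INTER_CUBIC)
def blob(n,x,y,s,lo,hi,z,hull=True):
    sub=G[f*(y-s):f*(y+s),f*(x-s):f*(x+s)]; m=((sub>=lo)&(sub<hi)).astype(np.uint8)
    cs,_=cv2.findContours(m,cv2.RETR_EXTERNAL,cv2.CHAIN_APPROX_NONE)
    k=max(cs,key=cv2.contourArea)
    if hull:k=cv2.convexHull(k)
    k=(k.reshape(-1,2)+.5)/f-.5+[x-s,y-s]
    w=(ray(c,k,z)[:,:2]*1000).astype(np.float32); M=cv2.moments(w)
    a,b,ang=cv2.minAreaRect(w)
    if b[0]<b[1]: ang+=90
    print(n,"cen",round(M['m10']/M['m00'],1),round(M['m01']/M['m00'],1),"rect",np.round(a,1),np.round(b,1),"long-axis yaw",round(ang,1),"eqd",round(2*np.sqrt(M['m00']/np.pi),1))
E
python3 - <<'E'
from m import *
for t in(35,42):
    blob("r50",276,210,24,0,t,.0065);blob("r38",429,220,16,0,t,.0065);blob("r25",193,297,14,0,t,.0065);blob("o60",433,293,26,0,t,.0065);blob("o38",349,298,20,0,t,.0065)
    blob("m_o38",351,209,12,0,t,.044)
for t in(65,75): blob("strip",351,209,9,t,256,.044); 
for t in(60,68):blob("m_o60",349,212,26,0,t,.022)
blob("brass",273,289,8,62,256,.066);blob("m_r25",273,289,9,38,256,.066)
print(g[288,255:292]);print(g[270:306,273]); print(g[205,340:362]); print(g[222,325:375]);print(g[195:230,335])
E
```

```text
r50 cen 611.1 203.3 rect [610.9 203.5] [56.6 57.1] long-axis yaw 91.0 eqd 57.1
r38 cen 596.9 -101.0 rect [ 597.1 -101. ] [44.7 43.5] long-axis yaw 26.9 eqd 44.3
r25 cen 438.5 364.4 rect [438.4 364.7] [31.4 30.4] long-axis yaw 1.6 eqd 31.2
o60 cen 448.8 -108.1 rect [ 448.9 -108.2] [44.7 67.6] long-axis yaw 119.8 eqd 61.6
o38 cen 441.9 57.0 rect [441.9  57.1] [47.4 29.3] long-axis yaw 74.5 eqd 41.7
m_o38 cen 608.5 59.8 rect [608.9  59.6] [22.6 41.5] long-axis yaw 121.4 eqd 33.6
r50 cen 611.1 203.3 rect [611.1 203.5] [57.4 57.6] long-axis yaw 140.3 eqd 57.7
r38 cen 596.9 -101.2 rect [ 597.2 -100.9] [45.4 44.3] long-axis yaw 27.5 eqd 45.1
r25 cen 438.5 364.5 rect [438.5 364.7] [32.5 31.1] long-axis yaw 16.8 eqd 31.9
o60 cen 448.7 -108.1 rect [ 448.8 -108.1] [45.2 67.8] long-axis yaw 119.9 eqd 62.1
o38 cen 441.9 57.1 rect [442.   57.1] [48.  29.9] long-axis yaw 74.5 eqd 42.4
m_o38 cen 608.7 59.8 rect [609.4  59.9] [24.7 42.7] long-axis yaw 121.8 eqd 34.9
strip cen 626.6 60.3 rect [625.6  57.7] [ 8.7 34. ] long-axis yaw 90.8 eqd 16.5
strip cen 610.1 58.8 rect [610.2  58.6] [ 6.4 25.7] long
[... 312 characters left out ...]
.3 24.3] long-axis yaw 90.8 eqd 23.4
[117 118 118 118 118  85  52  46  37  22  22  40  45  45  62  68  68  68
  67  68  58  47  46  44  33  20  18  18  14  36  44  48  70  72  72  71
  71]
[ 72  72  71  71  72  68  42  46  41  16  17  19  29  44  46  49  64  67
  67  68  68  66  56  46  44  38  20  18  40  71  71  84 117 117 117 117]
[56 47 42 42 43 44 45 44 26 13 19 21 20 22 26 52 20 23 29 43 44 45]
[71 71 71 71 71 71 71 71 69 69 31 40 44 44 45 45 44 43 42 40 38 37 34 33
 31 30 31 35 35 42 52 51 52 62 72 71 72 72 72 71 72 71 71 71 71 72 71 71
 71 71]
[115 116 117 118 113  73  72  71  71  71  71  54  69  67  45  44  45  45
  44  43  41  38  35  33  30  29  29  31  41  52  72  71  71  71  72]
```

```bash
cat > d.py <<'E'
# python3 d.py x y z yaw [x y z yaw ...] (mm,deg of tool x axis): turn first, then shifts in the turned tool frame
import sys,numpy as np
from station import r
from scipy.spatial.transform import Rotation as R
s=r.observe(); p=s["ee_pos"]*1000; q=R.from_quat(s["ee_rot"])
print("t",round(s["clock"],1),"p",np.round(p,1),"gap",round(s["finger_gap"]*1000,1),"F",round(s["finger_force"],1),"ft",np.round(s["ft_force"],1))
a=list(map(float,sys.argv[1:]))
for i in range(0,len(a),4):
    T=R.from_euler("z",a[i+3],degrees=True)*R.from_quat([1,0,0,0])
    best=min((T,T*R.from_euler("z",180,degrees=True)),key=lambda t:(q.inv()*t).magnitude())
    print("turn",np.round((q.inv()*best).as_rotvec(degrees=True),1),"shift",np.round(best.inv().apply(np.array(a[i:i+3])-p),1))
    p=np.array(a[i:i+3]); q=best
E
python3 d.py 459.5 202 290 100 459.5 202 255 100
python3 - <<'E'
from station import r
from h import *
c=r.capture("top"); s=r.capture("scene")
K=np.array([[s["fx"],0,s["cx"]],[0,s["fy"],s["cy"]],[0,0,1]])
for px in((499,210),(507,248),(541,165)):
  for z in(0,.1,.2,.3):
    w=ray(c,[px],z); l=R.from_quat(s["attitude"]).inv().apply(w-s["position"])*[1,-1,-1]
    print(px,z,np.round(w[0,:2],3),np.round(cv2.projectPoints(l,np.zeros(3),np.zeros(3),K,s["dist"])[0].ravel()))
E
```

```text
t 0.2 p [160.3 526.1 404.4] gap 93.8 F 0.0 ft [ 0.5 -0.2 -0.7]
turn [-0.  0. 63.] shift [-371.1  238.4  114.4]
turn [0. 0. 0.] shift [ 0.  0. 35.]
(499, 210) 0 [ 0.622 -0.249] [559. 335.]
(499, 210) 0.1 [ 0.606 -0.208] [546. 277.]
(499, 210) 0.2 [ 0.59  -0.167] [531. 210.]
(499, 210) 0.3 [ 0.574 -0.126] [513. 133.]
(507, 248) 0 [ 0.544 -0.264] [550. 371.]
(507, 248) 0.1 [ 0.537 -0.221] [536. 306.]
(507, 248) 0.2 [ 0.529 -0.178] [521. 233.]
(507, 248) 0.3 [ 0.522 -0.136] [503. 148.]
(541, 165) 0 [ 0.718 -0.342] [641. 330.]
(541, 165) 0.1 [ 0.691 -0.291] [625. 273.]
(541, 165) 0.2 [ 0.665 -0.24 ] [606. 208.]
(541, 165) 0.3 [ 0.638 -0.188] [583. 132.]
```

Emit:
apply_moves:
  rows:
    - [-0.1,0,0,10,0,0,7]
    - [-0.1,0,0,12,0,0,7]
    - [-0.1,0,0,12,0,0,7]
    - [-0.1,0,0,12,0,0,7]
    - [-0.1,0,0,12,0,0,7]
    - [-0.1,0,0,12,0,0,7]
    - [-0.1,0,0,12,0,0,7]
    - [-0.1,0,0,12,0,0,7]
  force: 20

```text
clock: 1.02
ee_pos: [0.1603, 0.5261, 0.3101]
ee_rot: [0.597, 0.802, -0.0, 0.0]
ft_force: [-0.3, 0.7, -1.1]
finger_gap: 0.0518
finger_force: 0.0
```

Emit:
apply_moves:
  rows:
    - [-0.1,0,0,10,0,0,7]
    - [-0.1,-20,13,0,0,0,0]
    - [-0.1,-32,20.5,0,0,0,0]
    - [-0.1,-32,20.5,0,0,0,0]
    - [-0.1,-32,20.5,0,0,0,0]
    - [-0.1,-32,20.5,0,0,0,0]
    - [-0.1,-32,20.5,0,0,0,0]
    - [-0.1,-32,20.5,0,0,0,0]

```text
clock: 1.68
ee_pos: [0.3321, 0.3396, 0.3008]
ee_rot: [0.642, 0.766, 0.0, 0.0]
ft_force: [-0.1, 1.1, 0.4]
finger_gap: 0.0515
finger_force: 0.0
```

Emit:
apply_moves:
  rows:
    - [-0.1,-32,20.5,0,0,0,0]
    - [-0.1,-32,20.5,0,0,0,0]
    - [-0.1,-32,20.5,0,0,0,0]
    - [-0.1,-32,20.5,0,0,0,0]
    - [-0.1,-31,20.5,0,0,0,0]
    - [-0.1,0,0,0,0,0,0]
    - [-0.1,0,0,0,0,0,0]

```text
clock: 2.27
ee_pos: [0.4607, 0.2012, 0.3005]
ee_rot: [0.644, 0.765, -0.0, -0.0]
ft_force: [0.5, 0.6, -0.1]
finger_gap: 0.052
finger_force: 0.0
```

```bash
python3 d.py 459.5 202 255 100; python3 -c "
from station import r;import cv2
cv2.imwrite('pics/s2.png',r.capture('scene')['img'][150:350,200:500,::-1].repeat(2,0).repeat(2,1))"
```

```text
t 2.3 p [460.7 201.2 300.5] gap 52.0 F 0.0 ft [ 0.5  0.6 -0.1]
turn [-0.  -0.  -0.1] shift [ 1.  -1.1 45.5]
```

View pics/s2.png

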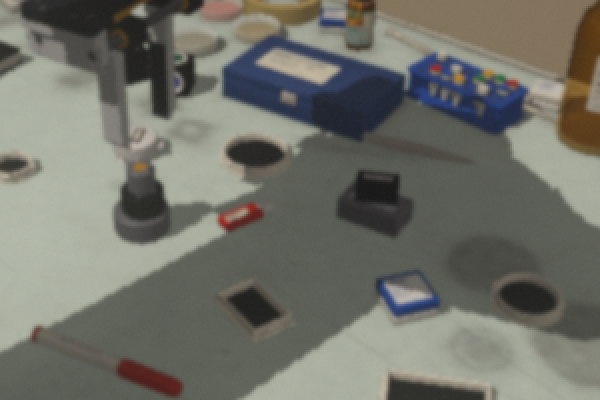

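The gripper stands over the round stack, with its fingers either side of the stack at crop (141,170). Descending to grip the 25 mm disc.

Emit:
apply_moves:
  rows:
    - [-0.1,1,-1,15,0,0,0]
    - [-0.1,0,0,15,0,0,0]
    - [-0.1,0,0,15.5,0,0,0]
    - [-0.1,0,0,0,0,0,0]
    - [0.3,0,0,0,0,0,0]
    - [1,0,0,0,0,0,0]
    - [1,0,0,0,0,0,0]
    - [1,0,0,0,0,0,0]
  force: 15

```text
clock: 2.98
ee_pos: [0.4588, 0.2035, 0.256]
ee_rot: [0.642, 0.766, 0.001, 0.0]
ft_force: [-0.2, -0.4, 0.0]
finger_gap: 0.0281
finger_force: 0.1
```

Emit:
apply_moves:
  rows:
    - [1,0,0,0,0,0,0]
    - [1,0,0,0,0,0,0]
    - [1,0,0,0,0,0,0]
    - [1,0,0,-5,0,0,0]
    - [1,0,0,-10,0,0,0]
    - [1,0,0,-20,0,0,0]
    - [1,0,0,-20,0,0,0]
    - [1,0,0,0,0,0,0]

```text
clock: 3.65
ee_pos: [0.4593, 0.2034, 0.3143]
ee_rot: [0.642, 0.766, 0.002, 0.001]
ft_force: [0.6, 0.6, 0.3]
finger_gap: 0.0238
finger_force: 15.0
```

```bash
python3 d.py 438.5 364.5 310 100 438.5 364.5 214 100; python3 - <<'E'
from m import *
cv2.imwrite("pics/t2.png",cv2.resize(im[230:350,180:340],(640,480)))
E
```

```text
t 3.6 p [459.3 203.4 314.3] gap 23.8 F 15.0 ft [0.6 0.6 0.3]
turn [ 0.3 -0.1  0. ] shift [162.3   7.5   4.3]
turn [0. 0. 0.] shift [ 0.  0. 96.]
```

View pics/t2.png

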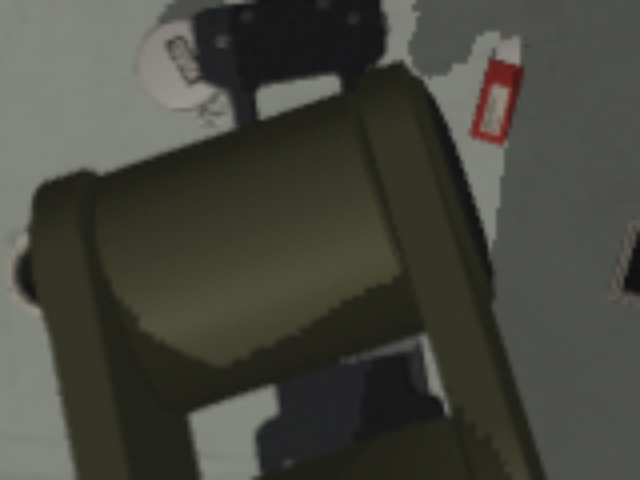

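The top view is blocked by the arm, but the gap of 24 mm and 15 N show the disc is held. Carrying it to its capsule.

Emit:
apply_moves:
  rows:
    - [1,16,1,0,0,0,0]
    - [1,32,1.5,0,0,0,0]
    - [1,36,1.5,0,0,0,0]
    - [1,36,1.5,0,0,0,0]
    - [1,28,1,0,0,0,0]
    - [1,14,1,0,0,0,0]
    - [1,0,0,0,0,0,0]
    - [1,0,0,0,0,0,0]

```text
clock: 4.37
ee_pos: [0.4378, 0.3638, 0.3094]
ee_rot: [0.642, 0.767, -0.001, -0.0]
ft_force: [0.1, -0.8, 0.1]
finger_gap: 0.0241
finger_force: 15.0
```

```bash
python3 d.py 438.5 364.5 214 100; python3 - <<'E'
from station import r
import cv2
im=r.capture("scene")["img"][:,:,::-1]
cv2.imwrite("pics/s3.png",cv2.resize(im[130:290,130:330],(750,600)))
E
```

```text
t 4.4 p [437.8 363.8 309.4] gap 24.1 F 15.0 ft [ 0.1 -0.8  0.1]
turn [-0.1  0.   0.1] shift [ 0.5  0.8 95.4]
```

View pics/s3.png

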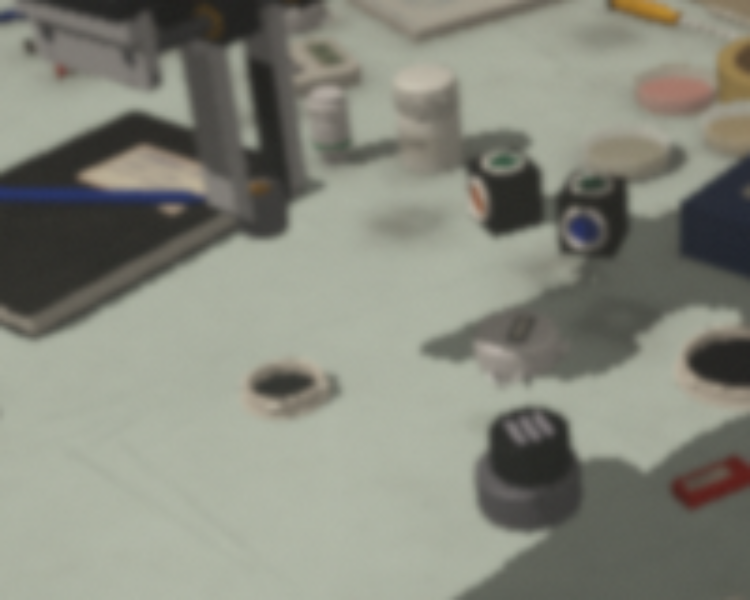

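The 25 mm disc hangs level in the fingers (265,205), and the black three-strip disc sits exposed on the 50 (528,430). Setting it down.

Emit:
apply_moves:
  rows:
    - [1,0.5,1,25,0,0,0]
    - [1,0,0,30,0,0,0]
    - [1,0,0,20,0,0,0]
    - [1,0,0,10,0,0,0]
    - [1,0,0,5,0,0,0]
    - [1,0,0,4,0,0,0]
    - [1,0,0,0,0,0,0]
    - [1,0,0,0,0,0,0]

```text
clock: 5.08
ee_pos: [0.4391, 0.3647, 0.2172]
ee_rot: [0.643, 0.766, 0.001, 0.0]
ft_force: [0.3, -0.1, 0.1]
finger_gap: 0.0241
finger_force: 15.0
```

```bash
python3 d.py 438.5 364.5 214.5 100
```

```text
t 5.1 p [439.1 364.7 217.2] gap 24.1 F 15.0 ft [ 0.3 -0.1  0.1]
turn [ 0.1 -0.   0. ] shift [-0.1 -0.6  2.7]
```

Emit:
apply_moves:
  rows:
    - [1,0,0,1.5,0,0,0]
    - [1,0,0,1,0,0,0]
    - [1,0,0,0,0,0,0]
    - [1,0,0,0,0,0,0]

```text
clock: 5.42
ee_pos: [0.439, 0.3649, 0.2148]
ee_rot: [0.642, 0.766, 0.001, 0.0]
ft_force: [-1.3, -1.6, 6.7]
finger_gap: 0.024
finger_force: 15.0
```

Emit:
apply_moves:
  rows:
    - [0.3,0,0,0,0,0,0]
    - [0.1,0,0,0,0,0,0]
    - [0.1,0,0,0,0,0,0]
    - [0.1,0,0,0,0,0,0]
    - [0.1,0,0,-10,0,0,0]
    - [-0.1,0,0,-30,0,0,0]
    - [-0.1,0,0,-35,0,0,0]
    - [-0.1,0,0,0,0,0,0]

```text
clock: 6.08
ee_pos: [0.4395, 0.3653, 0.2956]
ee_rot: [0.642, 0.766, 0.004, 0.001]
ft_force: [0.7, -0.5, 0.3]
finger_gap: 0.0514
finger_force: 0.0
```

```bash
python3 d.py 610 58.7 290 120.5; python3 - <<'E'
from m import *
blob("m_r38 top",274,290,16,0,38,.044)
print(g[275:305,274])
from station import r
c2=r.capture("scene")["img"][:,:,::-1]
cv2.imwrite("pics/s4.png",np.hstack([cv2.resize(c2[200:290,170:320],(500,300)),cv2.resize(im[260:320,170:300],(300,300))]))
E
```

```text
t 6.1 p [439.5 365.3 295.6] gap 51.4 F 0.0 ft [ 0.7 -0.5  0.3]
turn [  0.5  -0.1 -20.4] shift [-350.7   -8.7    5.6]
m_r38 top cen 460.5 200.6 rect [460.7 200.5] [36.5 37.6] long-axis yaw 91.0 eqd 37.4
[ 75  52  49  40  21  26  26  26  50  97 104  45  51  98 106  62  52  99
 109  79  26  26  25  46  78  78  93 128 129 129]
```

View pics/s4.png

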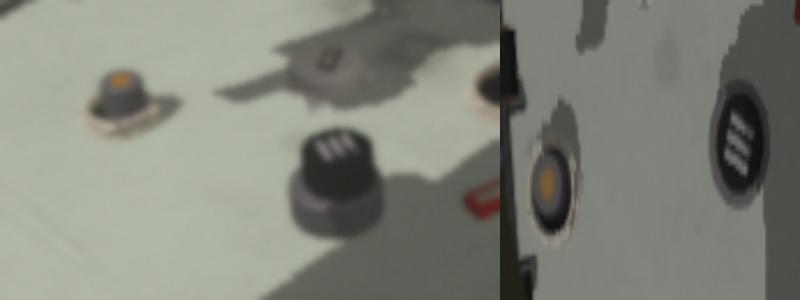

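The 25 mm disc sits in its capsule, upright, and the 38 mm disc is at (460.5, 200.7) mm with a measured diameter of 37.4. Going for the 38.

Emit:
apply_moves:
  rows:
    - [-0.3,-20,-1,0,0,0,0]
    - [-0.3,-37,-2,0,0,0,0]
    - [-0.3,-37,-2,0,0,0,0]
    - [-0.3,-37,-1.5,0,0,0,0]
    - [-0.3,-24,-1,0,0,0,0]
    - [-0.3,-11,-0.5,0,0,0,0]
    - [-0.3,0,0,0,0,0,0]
    - [-0.3,0,0,0,0,0,0]

```text
clock: 6.85
ee_pos: [0.4599, 0.2003, 0.2884]
ee_rot: [0.643, 0.766, -0.0, -0.0]
ft_force: [1.1, 0.3, 0.6]
finger_gap: 0.0611
finger_force: 0.0
```

```bash
python3 d.py 460.5 200.7 233 100
```

```text
t 6.8 p [459.9 200.3 288.4] gap 61.1 F 0.0 ft [1.1 0.3 0.6]
turn [-0. -0.  0.] shift [ 0.3  0.7 55.4]
```

Emit:
apply_moves:
  rows:
    - [-0.3,0.3,0.7,20,0,0,0]
    - [-0.3,0,0,20,0,0,0]
    - [-0.3,0,0,10,0,0,0]
    - [-0.3,0,0,5.5,0,0,0]
    - [-0.3,0,0,0,0,0,0]
    - [0,0,0,0,0,0,0]
    - [1,0,0,0,0,0,0]
    - [1,0,0,0,0,0,0]

```text
clock: 7.52
ee_pos: [0.4607, 0.2005, 0.234]
ee_rot: [0.642, 0.766, 0.001, 0.0]
ft_force: [0.2, 0.2, -0.8]
finger_gap: 0.0445
finger_force: 0.0
```

Emit:
apply_moves:
  rows:
    - [1,0,0,0,0,0,0]
    - [1,0,0,0,0,0,0]
    - [1,0,0,0,0,0,0]
    - [1,0,0,-5,0,0,0]
    - [1,0,0,-15,0,0,0]
    - [1,0,0,-30,0,0,0]
    - [1,0,0,-30,0,0,0]
    - [1,0,0,0,0,0,0]

```text
clock: 8.18
ee_pos: [0.4612, 0.2005, 0.3185]
ee_rot: [0.642, 0.766, 0.003, 0.002]
ft_force: [-0.5, 0.6, 0.9]
finger_gap: 0.0374
finger_force: 15.0
```

```bash
python3 d.py 597 -101 310 100 597 -101 220 100
```

```text
t 8.2 p [461.2 200.5 318.5] gap 37.4 F 15.0 ft [-0.5  0.6  0.9]
turn [ 0.4 -0.1  0. ] shift [-320.5   81.4    8.5]
turn [0. 0. 0.] shift [ 0.  0. 90.]
```

Emit:
apply_moves:
  rows:
    - [1,-16,4,0,0,0,0]
    - [1,-32,8,0,0,0,0]
    - [1,-36,9,0,0,0,0]
    - [1,-36,9,0,0,0,0]
    - [1,-36,9,0,0,0,0]
    - [1,-36,9,0,0,0,0]
    - [1,-36,9,0,0,0,0]
    - [1,-36,9,0,0,0,0]

```text
clock: 8.85
ee_pos: [0.5719, -0.05, 0.3128]
ee_rot: [0.642, 0.766, -0.0, -0.0]
ft_force: [0.6, 0.9, 0.4]
finger_gap: 0.037
finger_force: 15.0
```

Emit:
apply_moves:
  rows:
    - [1,-32,8,0,0,0,0]
    - [1,-16,5,0,0,0,0]
    - [1,-8,2,0,0,0,0]
    - [1,0,0,0,0,0,0]
    - [1,0,0,0,0,0,0]

```text
clock: 9.27
ee_pos: [0.5958, -0.1001, 0.3128]
ee_rot: [0.642, 0.766, -0.0, -0.0]
ft_force: [0.4, 1.4, -0.7]
finger_gap: 0.0372
finger_force: 15.0
```

```bash
python3 d.py 597 -101 220 100
```

```text
t 9.3 p [ 595.8 -100.1  312.8] gap 37.2 F 15.0 ft [ 0.4  1.4 -0.7]
turn [-0.  -0.   0.1] shift [-1.1  1.  92.8]
```

Emit:
apply_moves:
  rows:
    - [1,-1,1,25,0,0,0]
    - [1,0,0,30,0,0,0]
    - [1,0,0,20,0,0,0]
    - [1,0,0,10,0,0,0]
    - [1,0,0,6,0,0,0]
    - [1,0,0,5,0,0,0]
    - [1,0,0,2,0,0,0]
    - [1,0,0,0,0,0,0]

```text
clock: 9.93
ee_pos: [0.5974, -0.1013, 0.2158]
ee_rot: [0.642, 0.766, 0.0, 0.0]
ft_force: [-1.0, 0.4, -1.2]
finger_gap: 0.0372
finger_force: 15.0
```

```bash
python3 d.py 597 -101 214 100
```

```text
t 9.9 p [ 597.4 -101.3  215.8] gap 37.2 F 15.0 ft [-1.   0.4 -1.2]
turn [0.1 0.  0.1] shift [ 0.3 -0.4  1.8]
```

Emit:
apply_moves:
  rows:
    - [1,0,0,1.2,0,0,0]
    - [1,0,0,0.5,0,0,0]
    - [1,0,0,0,0,0,0]
    - [0.1,0,0,0,0,0,0]
    - [-0.1,0,0,0,0,0,0]
    - [-0.1,0,0,0,0,0,0]
    - [-0.1,0,0,0,0,0,0]
    - [-0.1,0,0,0,0,0,0]

```text
clock: 10.6
ee_pos: [0.5973, -0.1015, 0.2134]
ee_rot: [0.642, 0.766, -0.0, -0.0]
ft_force: [-0.1, -0.3, 0.5]
finger_gap: 0.0517
finger_force: 0.0
```

Emit:
apply_moves:
  rows:
    - [-0.1,0,0,-10,0,0,0]
    - [-0.1,0,0,-30,0,0,0]
    - [-0.1,0,0,-40,0,0,0]
    - [-0.1,20,0,0,0,0,-7]
    - [-0.1,0,0,0,0,0,-7]
    - [-0.1,0,0,0,0,0,-6.5]
    - [-0.1,0,0,0,0,0,0]

```text
clock: 11.18
ee_pos: [0.5937, -0.0815, 0.2944]
ee_rot: [0.493, 0.87, 0.0, 0.0]
ft_force: [0.3, -0.3, -0.5]
finger_gap: 0.0518
finger_force: 0.0
```

```bash
python3 d.py 610 58.7 290 120.5; python3 - <<'E'
from station import r
import cv2,numpy as np
a=r.capture("scene")["img"][:,:,::-1]; 
cv2.imwrite("pics/s5.png",cv2.resize(a[210:340,230:500],(800,385)))
E
```

```text
t 11.2 p [593.7 -81.5 294.4] gap 51.8 F 0.0 ft [ 0.3 -0.3 -0.5]
turn [0.  0.  0.4] shift [112.6  85.2   4.4]
```

View pics/s5.png

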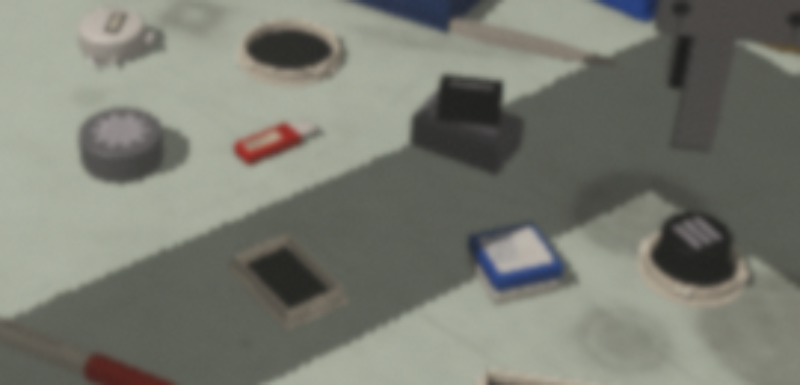

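The 38 mm disc is seated in its capsule (695,255), and the gear face of the 50 mm disc is exposed (120,140). Next is the small oblong.

Emit:
apply_moves:
  rows:
    - [-0.1,20,15,0,0,0,0]
    - [-0.1,30,23,0,0,0,0]
    - [-0.1,30,23,0,0,0,0]
    - [-0.1,22,16,0,0,0,0]
    - [-0.1,10.5,8,0,0,0,0]
    - [-0.1,0,0,0,0,0,0]
    - [-0.1,0,0,0,0,0,0]

```text
clock: 11.82
ee_pos: [0.6098, 0.0581, 0.2935]
ee_rot: [0.497, 0.868, -0.0, -0.0]
ft_force: [-0.3, -0.2, -0.3]
finger_gap: 0.0518
finger_force: 0.0
```

```bash
python3 d.py 610 58.7 233 120.5
```

```text
t 11.8 p [609.8  58.1 293.5] gap 51.8 F 0.0 ft [-0.3 -0.2 -0.3]
turn [-0.  0. -0.] shift [ 0.4  0.5 60.5]
```

Emit:
apply_moves:
  rows:
    - [-0.1,0.4,0.5,20,0,0,0]
    - [-0.1,0,0,20,0,0,0]
    - [-0.1,0,0,12,0,0,0]
    - [-0.1,0,0,7,0,0,0]
    - [-0.1,0,0,0,0,0,0]
    - [0.3,0,0,0,0,0,0]
    - [0.7,0,0,0,0,0,0]
    - [1,0,0,0,0,0,0]

```text
clock: 12.48
ee_pos: [0.6102, 0.0588, 0.2355]
ee_rot: [0.496, 0.868, 0.0, 0.001]
ft_force: [-0.3, 0.1, 0.6]
finger_gap: 0.0353
finger_force: 0.0
```

Emit:
apply_moves:
  rows:
    - [1,0,0,0,0,0,0]
    - [1,0,0,0,0,0,0]
    - [1,0,0,0,0,0,0]
    - [1,0,0,0,0,0,0]
    - [1,0,0,-5,0,0,0]
    - [1,0,0,-15,0,0,0]
    - [1,0,0,-30,0,0,0]
    - [1,0,0,-30,0,0,0]

```text
clock: 13.15
ee_pos: [0.6098, 0.0589, 0.3148]
ee_rot: [0.496, 0.868, -0.001, -0.001]
ft_force: [0.6, 1.1, -1.0]
finger_gap: 0.0202
finger_force: 15.0
```

Emit:
apply_moves:
  rows:
    - [1,0,0,0,0,0,6.6]
    - [1,0,0,0,0,0,6.6]
    - [1,0,0,0,0,0,6.6]
    - [1,0,0,0,0,0,6.6]
    - [1,0,0,0,0,0,6.6]
    - [1,0,0,0,0,0,6.6]
    - [1,0,0,0,0,0,6.4]
    - [1,0,0,0,0,0,0]

```text
clock: 13.82
ee_pos: [0.61, 0.0589, 0.3146]
ee_rot: [0.797, 0.604, -0.0, -0.0]
ft_force: [-0.6, -0.3, 0.6]
finger_gap: 0.0201
finger_force: 15.0
```

```bash
python3 d.py 442 57 310 74.5; python3 - <<'E'
from m import *
cv2.imwrite("pics/t6.png",cv2.resize(im[185:245,315:390],(600,480)))
a=r.capture("scene")["img"][:,:,::-1]; 
cv2.imwrite("pics/s6.png",np.hstack([cv2.resize(a[200:290,330:450],(480,360)),cv2.resize(im[185:235,315:365],(310,360))]))
E
```

```text
t 13.8 p [610.   58.9 314.6] gap 20.1 F 15.0 ft [-0.6 -0.3  0.6]
turn [-0.   0.  -0.2] shift [ -46.8 -161.4    4.6]
```

View pics/s6.png

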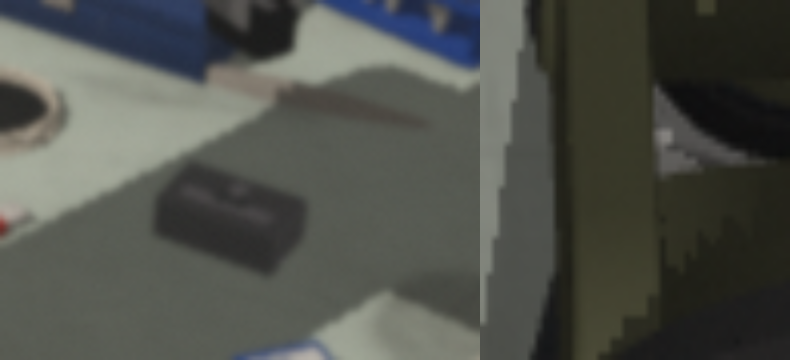

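The small oblong is off (gap 20.1 mm), and the T-section block is left undisturbed. Carrying the small one to its capsule.

Emit:
apply_moves:
  rows:
    - [1,-4.5,-16,0,0,0,0]
    - [1,-9.5,-33,0,0,0,0]
    - [1,-10.5,-36,0,0,0,0]
    - [1,-10,-34,0,0,0,0]
    - [1,-7.5,-26,0,0,0,0]
    - [1,-4.5,-16,0,0,0,0]
    - [1,0,0,0,0,0,0]
    - [1,0,0,0,0,0,0]

```text
clock: 14.58
ee_pos: [0.4424, 0.057, 0.3151]
ee_rot: [0.795, 0.607, 0.001, 0.0]
ft_force: [0.4, 0.2, -0.4]
finger_gap: 0.0196
finger_force: 15.0
```

```bash
python3 d.py 442 57 216 74.5
```

```text
t 14.6 p [442.4  57.  315.1] gap 19.6 F 15.0 ft [ 0.4  0.2 -0.4]
turn [ 0.1 -0.   0.2] shift [-0.1 -0.4 99.1]
```

Emit:
apply_moves:
  rows:
    - [1,0,0,25,0,0,0]
    - [1,0,0,32,0,0,0]
    - [1,0,0,20,0,0,0]
    - [1,0,0,10,0,0,0]
    - [1,0,0,6,0,0,0]
    - [1,0,0,4,0,0,0]
    - [1,0,0,2,0,0,0]
    - [1,0,0,0,0,0,0]

```text
clock: 15.25
ee_pos: [0.4429, 0.057, 0.2161]
ee_rot: [0.796, 0.606, 0.001, 0.0]
ft_force: [-0.2, -0.3, -0.3]
finger_gap: 0.0198
finger_force: 15.0
```

```bash
python3 d.py 442 57 214 74.5
```

```text
t 15.2 p [442.9  57.  216.1] gap 19.8 F 15.0 ft [-0.2 -0.3 -0.3]
turn [ 0.1 -0.   0.1] shift [-0.3 -0.9  2.1]
```

Emit:
apply_moves:
  rows:
    - [1,0,-0.5,1,0,0,0]
    - [1,0,0,0.7,0,0,0]
    - [1,0,0,0,0,0,0]
    - [0.4,0,0,0,0,0,0]
    - [0.2,0,0,0,0,0,0]
    - [0.2,0,0,0,0,0,0]
    - [0.2,0,0,0,0,0,0]
    - [0.2,0,0,0,0,0,0]

```text
clock: 15.92
ee_pos: [0.442, 0.0571, 0.2138]
ee_rot: [0.796, 0.606, 0.0, 0.0]
ft_force: [-0.2, 0.2, -0.0]
finger_gap: 0.0373
finger_force: 0.0
```

Emit:
apply_moves:
  rows:
    - [0.2,0,0,-10,0,0,0]
    - [-0.3,0,0,-30,0,0,0]
    - [-0.3,0,0,-40,0,0,-6.5]
    - [-0.3,0,0,0,0,0,-6.5]
    - [-0.3,0,0,0,0,0,-6.5]
    - [-0.3,0,0,0,0,0,-6]
    - [-0.3,-35,0,0,0,0,0]
    - [-0.3,-40,0,0,0,0,0]

```text
clock: 16.58
ee_pos: [0.455, -0.0163, 0.2947]
ee_rot: [0.641, 0.768, 0.0, 0.0]
ft_force: [0.5, -0.8, -0.2]
finger_gap: 0.061
finger_force: 0.0
```

Emit:
apply_moves:
  rows:
    - [-0.3,-40,0,0,0,0,0]
    - [-0.3,-35,0,0,0,0,0]
    - [-0.3,0,0,0,0,0,0]

```text
clock: 16.83
ee_pos: [0.4686, -0.095, 0.2946]
ee_rot: [0.644, 0.765, 0.0, 0.001]
ft_force: [0.5, 0.2, -0.5]
finger_gap: 0.061
finger_force: 0.0
```

```bash
python3 - <<'E'
from m import *
for t in(55,60,66): blob("m_o60",350,212,24,0,t,.022,False)
for t in(48,52): blob("m_r50",273,289,18,0,t,.022)
cv2.imwrite("pics/t7.png",cv2.resize(im[180:330,180:450],(800,444)))
E
python3 d.py 609 58 290 100
```

```text
m_o60 cen 607.8 46.3 rect [608.1  51.4] [38.  46.5] long-axis yaw 99.1 eqd 36.2
m_o60 cen 607.8 46.6 rect [608.2  51.4] [38.9 47.5] long-axis yaw 99.2 eqd 38.2
m_o60 cen 607.5 46.7 rect [608.   52.6] [40.  50.9] long-axis yaw 99.0 eqd 42.1
t 16.9 p [468.2 -92.9 294.3] gap 61.5 F 0.0 ft [-0.7 -0.3 -0.6]
turn [ 0.   0.  -0.2] shift [124.1 164.8   4.3]Traceback (most recent call last):
  File "<stdin>", line 3, in <module>
  File "m.py", line 9, in blob
    k=max(cs,key=cv2.contourArea)
ValueError: max() iterable argument is empty
```

```bash
python3 - <<'E'
from m import *
cv2.imwrite("pics/t7.png",cv2.resize(im[180:330,180:450],(800,444)))
print(g[215,325:375])
print(g[288,255:292]);print(g[270:306,273])
E
```

```text
[127 127 126 126 126 126 126 126 125  45  72  77  77  77  96  97 104 104
 112 112  71  53  59  50  52  60  52  51  60  69  69  69  70  70  69  69
  59  49  48  49  62  78  77  77  77  76  76  76  75  76]
[127 128 128 128 129 101  81  78  78  89  98  99 112 115 114 113 110 111
 112 112 112 113 114 116 124 112 110  94  79  78  70  56 124 127 128 126
 126]
[ 78  78  77  78  78  76  65  77  77  78  86  89 105 114 115 114 114 113
 112 112 114 115 111 111 110  97  83  81  78  78  77  91 128 127 127 127]
```

View pics/t7.png

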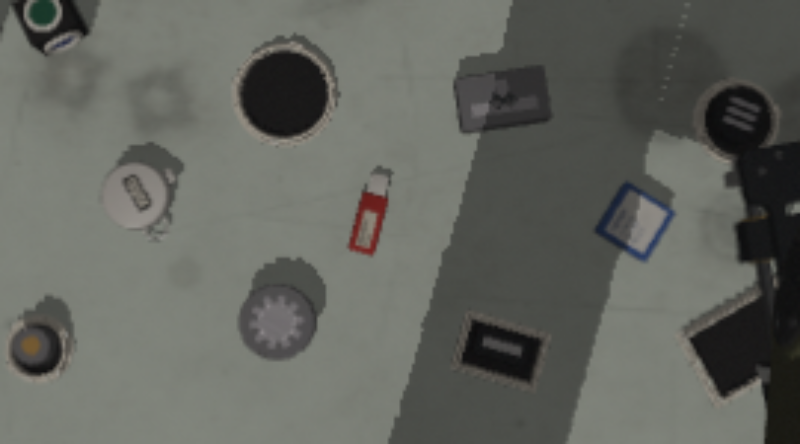

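The small oblong is seated in its capsule (502,348). The weld block is at crop (503,97), and the 50 mm disc's gear centre is at (275,320).

```bash
python3 - <<'E'
from m import *
s=800/270
print(ray(c,[[180+503/s-.3,180+97.5/s-.3],[180+275.5/s-.3,180+320/s-.3]],.022).round(4))
blob("gear",273,288,9,100,256,.022)
blob("m_o38",349,297,12,0,42,.025)
E
```

```text
[[0.6082 0.0579 0.022 ]
 [0.4606 0.2047 0.022 ]]
gear cen 459.5 204.5 rect [460.1 204.5] [32.1 33.2] long-axis yaw 90.8 eqd 33.1
m_o38 cen 442.6 58.6 rect [442.6  58.4] [46.8 28.8] long-axis yaw 74.7 eqd 40.4
```

Emit:
apply_moves:
  rows:
    - [-0.3,15,20,0,0,0,0]
    - [-0.3,24,32,0,0,0,0]
    - [-0.3,24,32,0,0,0,0]
    - [-0.3,24,32,0,0,0,0]
    - [-0.3,22,29,0,0,0,0]
    - [-0.3,15,20,0,0,0,0]
    - [-0.3,0,0,0,0,0,0]
    - [-0.3,0,0,0,0,0,0]

```text
clock: 17.65
ee_pos: [0.6087, 0.0626, 0.2935]
ee_rot: [0.641, 0.767, -0.0, -0.0]
ft_force: [-0.7, 0.2, -0.5]
finger_gap: 0.0609
finger_force: 0.0
```

```bash
python3 d.py 609 58 212 99.7
```

```text
t 17.6 p [608.7  62.6 293.5] gap 60.9 F 0.0 ft [-0.7  0.2 -0.5]
turn [-0.  -0.   0.5] shift [-4.6 -0.5 81.5]
```

Emit:
apply_moves:
  rows:
    - [-0.3,-4.5,-0.5,20,0,0,0.5]
    - [-0.3,0,0,25,0,0,0]
    - [-0.3,0,0,20,0,0,0]
    - [-0.3,0,0,10,0,0,0]
    - [-0.3,0,0,7,0,0,0]
    - [-0.3,0,0,0,0,0,0]
    - [0.1,0,0,0,0,0,0]
    - [0.5,0,0,0,0,0,0]
  force: 20

```text
clock: 18.32
ee_pos: [0.6095, 0.0558, 0.2131]
ee_rot: [0.646, 0.764, 0.001, 0.001]
ft_force: [0.1, -0.9, 1.2]
finger_gap: 0.0513
finger_force: 0.0
```

Emit:
apply_moves:
  rows:
    - [1,0,0,0,0,0,0]
    - [1,0,0,0,0,0,0]
    - [1,0,0,0,0,0,0]
    - [1,0,0,0,0,0,0]
    - [1,0,0,-5,0,0,0]
    - [1,0,0,-20,0,0,0]
    - [1,0,0,-35,0,0,0]
    - [1,0,0,-35,0,0,0]

```text
clock: 18.98
ee_pos: [0.609, 0.0558, 0.3073]
ee_rot: [0.646, 0.764, -0.001, -0.001]
ft_force: [0.8, -0.1, 0.1]
finger_gap: 0.0356
finger_force: 20.0
```

```bash
python3 d.py 448.8 -108.1 305 119.8
```

```text
t 19.0 p [609.   55.8 307.3] gap 35.6 F 20.0 ft [ 0.8 -0.1  0.1]
turn [ -0.1  -0.  -20.2] shift [ -62.6 -220.4    2.3]
```

Emit:
apply_moves:
  rows:
    - [1,0,0,0,0,0,-6.8]
    - [1,0,0,0,0,0,-6.8]
    - [1,0,0,0,0,0,-6.6]
    - [1,-5,-18,0,0,0,0]
    - [1,-9,-32,0,0,0,0]
    - [1,-10,-36,0,0,0,0]
    - [1,-10,-36,0,0,0,0]
    - [1,-10,-36,0,0,0,0]

```text
clock: 19.65
ee_pos: [0.4925, -0.0616, 0.3068]
ee_rot: [0.502, 0.865, -0.0, -0.0]
ft_force: [0.7, -1.2, -0.8]
finger_gap: 0.036
finger_force: 20.0
```

Emit:
apply_moves:
  rows:
    - [1,-10,-32,0,0,0,0]
    - [1,-7,-20,0,0,0,0]
    - [1,-3,-10,0,0,0,0]
    - [1,0,0,0,0,0,0]
    - [1,0,0,0,0,0,0]

```text
clock: 20.07
ee_pos: [0.4505, -0.1087, 0.3071]
ee_rot: [0.502, 0.865, 0.0, 0.0]
ft_force: [0.1, 0.1, 0.4]
finger_gap: 0.0357
finger_force: 20.0
```

```bash
python3 d.py 449.5 -109.4 216 119.8
```

```text
t 20.1 p [ 450.5 -108.7  307.1] gap 35.7 F 20.0 ft [0.1 0.1 0.4]
turn [ 0.   0.  -0.1] shift [-0.1 -1.2 91.1]
```

Emit:
apply_moves:
  rows:
    - [1,0,-1,22,0,0,0]
    - [1,0,0,30,0,0,0]
    - [1,0,0,20,0,0,0]
    - [1,0,0,10,0,0,0]
    - [1,0,0,5,0,0,0]
    - [1,0,0,3,0,0,0]
    - [1,0,0,1,0,0,0]
    - [1,0,0,0,0,0,0]

```text
clock: 20.73
ee_pos: [0.4496, -0.1094, 0.2164]
ee_rot: [0.502, 0.865, 0.0, 0.001]
ft_force: [-1.2, 0.5, -0.2]
finger_gap: 0.0354
finger_force: 20.0
```

```bash
python3 d.py 449.5 -109.4 214.5 119.8
```

```text
t 20.7 p [ 449.6 -109.4  216.4] gap 35.4 F 20.0 ft [-1.2  0.5 -0.2]
turn [ 0.  0. -0.] shift [-0.  -0.1  1.9]
```

Emit:
apply_moves:
  rows:
    - [1,0,0,1,0,0,0]
    - [1,0,0,0.5,0,0,0]
    - [1,0,0,0,0,0,0]
    - [0.2,0,0,0,0,0,0]
    - [-0.1,0,0,0,0,0,0]
    - [-0.1,0,0,0,0,0,0]
    - [-0.1,0,0,0,0,0,0]
    - [-0.1,0,0,0,0,0,0]

```text
clock: 21.4
ee_pos: [0.4492, -0.1095, 0.2143]
ee_rot: [0.502, 0.865, 0.0, 0.0]
ft_force: [0.5, 1.1, 0.4]
finger_gap: 0.0518
finger_force: 0.0
```

Emit:
apply_moves:
  rows:
    - [-0.1,0,0,-10,0,0,0]
    - [-0.5,0,0,-30,0,0,0]
    - [-0.6,0,0,-40,0,0,6.7]
    - [-0.6,0,0,0,0,0,6.7]
    - [-0.6,0,0,0,0,0,6.7]
    - [-0.6,0,0,0,0,0,0]
    - [-0.6,0,0,0,0,0,0]

```text
clock: 21.98
ee_pos: [0.4491, -0.1094, 0.2946]
ee_rot: [0.644, 0.765, 0.0, 0.0]
ft_force: [0.4, 0.6, -0.2]
finger_gap: 0.075
finger_force: 0.0
```

```bash
python3 d.py 460.3 204.5 295 100; python3 - <<'E'
from m import *
blob("gear",273,288,9,100,256,.022)
E
```

```text
t 22.0 p [ 449.1 -109.4  294.6] gap 75.0 F 0.0 ft [ 0.4  0.6 -0.2]
turn [ 0.   0.  -0.1] shift [307.2  65.6  -0.4]
gear cen 459.5 204.5 rect [459.8 204.5] [31.6 33.2] long-axis yaw 90.8 eqd 32.9
```

Emit:
apply_moves:
  rows:
    - [-0.6,17,3.6,0,0,0,0]
    - [-0.6,35,7.5,0,0,0,0]
    - [-0.6,38,8,0,0,0,0]
    - [-0.6,38,8,0,0,0,0]
    - [-0.6,38,8,0,0,0,0]
    - [-0.6,38,8,0,0,0,0]
    - [-0.6,38,8,0,0,0,0]
    - [-0.6,35,7.5,0,0,0,0]

```text
clock: 22.7
ee_pos: [0.4601, 0.1757, 0.2941]
ee_rot: [0.644, 0.765, -0.0, -0.0]
ft_force: [0.5, -0.2, -0.2]
finger_gap: 0.0753
finger_force: 0.0
```

Emit:
apply_moves:
  rows:
    - [-0.6,20,4.5,0,0,0,0]
    - [-0.6,10,2.5,0,0,0,0]
    - [-0.6,0,0,0,0,0,0]
    - [-0.6,0,0,0,0,0,0]

```text
clock: 23.03
ee_pos: [0.4623, 0.2037, 0.2939]
ee_rot: [0.644, 0.765, -0.0, -0.0]
ft_force: [0.3, -0.2, 0.3]
finger_gap: 0.0753
finger_force: 0.0
```

```bash
python3 d.py 460 204.5 212 100
```

```text
t 23.0 p [462.3 203.7 293.9] gap 75.3 F 0.0 ft [ 0.3 -0.2  0.3]
turn [-0.1  0.  -0.2] shift [ 1.2 -2.2 81.9]
```

Emit:
apply_moves:
  rows:
    - [-0.6,1,-2,20,0,0,0]
    - [-0.6,0,0,25,0,0,0]
    - [-0.6,0,0,20,0,0,0]
    - [-0.6,0,0,10,0,0,0]
    - [-0.6,0,0,7,0,0,0]
    - [-0.6,0,0,0,0,0,0]
    - [-0.2,0,0,0,0,0,0]
    - [0.3,0,0,0,0,0,0]

```text
clock: 23.7
ee_pos: [0.4606, 0.2047, 0.2133]
ee_rot: [0.645, 0.764, 0.001, 0.0]
ft_force: [0.8, 0.1, 0.3]
finger_gap: 0.0653
finger_force: 0.0
```

Emit:
apply_moves:
  rows:
    - [1,0,0,0,0,0,0]
    - [1,0,0,0,0,0,0]
    - [1,0,0,0,0,0,0]
    - [1,0,0,0,0,0,0]
    - [1,0,0,-5,0,0,0]
    - [1,0,0,-20,0,0,0]
    - [1,0,0,-35,0,0,0]
    - [1,0,0,-35,0,0,0]

```text
clock: 24.37
ee_pos: [0.4599, 0.2048, 0.308]
ee_rot: [0.645, 0.764, -0.001, -0.001]
ft_force: [-0.9, -0.7, -0.5]
finger_gap: 0.0493
finger_force: 20.0
```

```bash
python3 d.py 611 203.4 305 100
```

```text
t 24.4 p [459.9 204.8 308. ] gap 49.3 F 20.0 ft [-0.9 -0.7 -0.5]
turn [-0.1  0.  -0.3] shift [-27.6 148.6   3. ]
```

Emit:
apply_moves:
  rows:
    - [1,-3,16,0,0,0,0]
    - [1,-6,32,0,0,0,0]
    - [1,-6.5,35,0,0,0,0]
    - [1,-6,32,0,0,0,0]
    - [1,-4,21,0,0,0,0]
    - [1,-2,12,0,0,0,0]
    - [1,0,0,0,0,0,0]
    - [1,0,0,0,0,0,0]

```text
clock: 25.03
ee_pos: [0.6105, 0.2025, 0.3068]
ee_rot: [0.645, 0.764, -0.0, -0.0]
ft_force: [-0.9, 0.1, -0.8]
finger_gap: 0.049
finger_force: 20.0
```

```bash
python3 d.py 611 203.4 216 100; python3 - <<'E'
from m import *
blob("m_o60",433,293,20,45,256,.025)
a=r.capture("scene")["img"][:,:,::-1]
cv2.imwrite("pics/s8.png",np.hstack([cv2.resize(a[170:270,270:400],(400,308)),cv2.resize(im[260:330,390:480],(396,308))]))
E
```

```text
t 25.0 p [610.5 202.5 306.8] gap 49.0 F 20.0 ft [-0.9  0.1 -0.8]
turn [-0.1  0.  -0.4] shift [ 0.8  0.6 90.8]
m_o60 cen 456.9 -106.1 rect [ 454.9 -103.8] [76.6 78.2] long-axis yaw 90.2 eqd 83.8
```

View pics/s8.png

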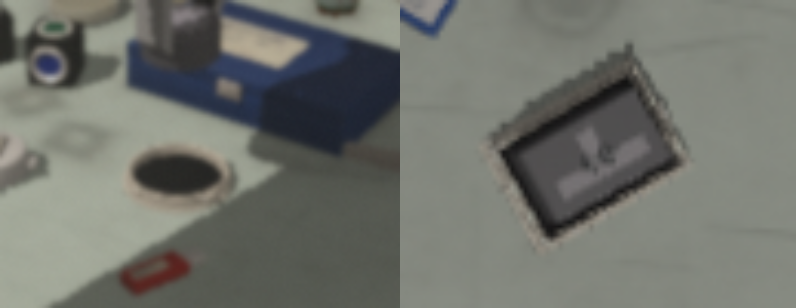

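The weld block is seated and well centred. The 50 mm disc hangs over its capsule, clear of the box, so I'm lowering it.

Emit:
apply_moves:
  rows:
    - [1,0.8,0.6,22,0,0,0]
    - [1,0,0,30,0,0,0]
    - [1,0,0,20,0,0,0]
    - [1,0,0,10,0,0,0]
    - [1,0,0,5,0,0,0]
    - [1,0,0,3,0,0,0]
    - [1,0,0,1,0,0,0]
    - [1,0,0,0,0,0,0]

```text
clock: 25.8
ee_pos: [0.6113, 0.2036, 0.2174]
ee_rot: [0.645, 0.764, 0.001, 0.0]
ft_force: [1.0, -0.7, 0.1]
finger_gap: 0.0491
finger_force: 20.0
```

```bash
python3 d.py 611 203.4 214.5 100
```

```text
t 25.8 p [611.3 203.6 217.4] gap 49.1 F 20.0 ft [ 1.  -0.7  0.1]
turn [ 0.1 -0.  -0.3] shift [-0.1 -0.4  2.9]
```

Emit:
apply_moves:
  rows:
    - [1,0,0,1.5,0,0,0]
    - [1,0,0,0.8,0,0,0]
    - [1,0,0,0,0,0,0]
    - [0,0,0,0,0,0,0]
    - [-0.4,0,0,0,0,0,0]
    - [-0.4,0,0,0,0,0,0]
    - [-0.4,0,0,0,0,0,0]
    - [-0.4,0,0,0,0,0,0]

```text
clock: 26.47
ee_pos: [0.6112, 0.2034, 0.2139]
ee_rot: [0.645, 0.764, -0.0, -0.0]
ft_force: [-0.0, -0.4, 0.2]
finger_gap: 0.0655
finger_force: 0.0
```

Emit:
apply_moves:
  rows:
    - [-0.4,0,0,-10,0,0,0]
    - [-0.4,0,0,-30,0,0,0]
    - [-0.4,0,0,-40,0,0,0]
    - [-0.4,0,-30,-20,0,0,0]
    - [-0.4,0,-40,0,0,0,0]
    - [-0.4,0,-40,0,0,0,0]
    - [-0.4,0,-40,0,0,0,0]
    - [-0.4,0,-40,0,0,0,0]

```text
clock: 27.13
ee_pos: [0.4218, 0.1711, 0.3144]
ee_rot: [0.645, 0.764, 0.0, 0.0]
ft_force: [0.6, 0.7, 0.2]
finger_gap: 0.0656
finger_force: 0.0
```

Emit:
apply_moves:
  rows:
    - [-0.4,0,0,0,0,0,0]
    - [-0.4,0,0,0,0,0,0]
    - [-0.4,0,0,0,0,0,0]

```text
clock: 27.38
ee_pos: [0.4244, 0.1717, 0.3151]
ee_rot: [0.645, 0.764, 0.001, 0.001]
ft_force: [-0.7, 0.4, 0.7]
finger_gap: 0.0655
finger_force: 0.0
```

```bash
python3 d.py; python3 - <<'E'
from m import *
a=r.capture("scene")["img"][:,:,::-1]
cv2.imwrite("pics/s9.png",np.vstack([cv2.resize(a[190:380,180:500],(560,300)),cv2.resize(im[185:325,175:465],(560,270))]))
blob("brass",193,297,6,62,256,.025);blob("gear",276,210,12,50,256,.025)
E
```

```text
t 27.4 p [424.4 171.7 315.1] gap 65.5 F 0.0 ft [-0.7  0.4  0.7]
brass cen 441.6 362.1 rect [441.6 361.4] [22.1 18.1] long-axis yaw 1.7 eqd 21.1
gear cen 613.8 202.4 rect [612.1 202.1] [46.7 46.4] long-axis yaw 0.7 eqd 50.1
```

View pics/s9.png

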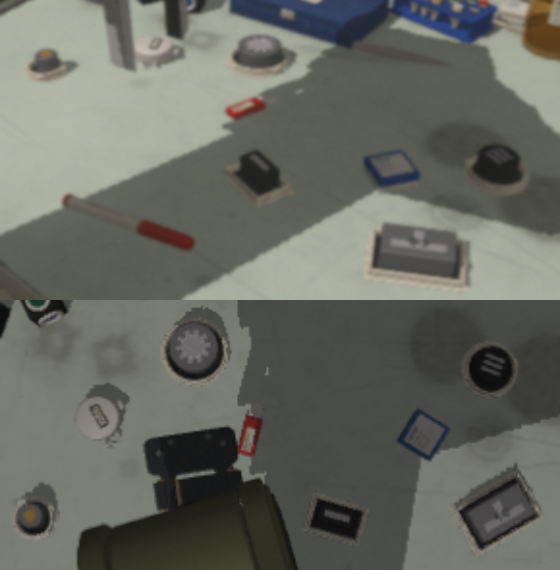

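All five mounts are seated flat in their own capsules, with the pictures and positions agreeing to within a few mm. The gripper is clear, so I'm handing in.

```bash
python3 -c "
from station import r
print(r.finish_job())"
```

```text
the job is handed in; nothing more can be done
None
```

All five mounts are in their own capsules, polished face up and released, and the job was handed in at about 27 s; the final pictures show them seated, but no verdict was returned.

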